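# Clip the inspection lamp over a specimen

### The job

Squeeze the little clip lamp off the bookend and clip it onto the top edge of the inspection stand's upright plate, turned so that its lamp head is right above the round specimen lying on the stand. The clip should sit upright and well down over the edge, gripping it by its own spring. Leave the specimen where it is, and do not push the small loose mount or the bottle about.

Things in the scene. Friction and masses are not known exactly. Their poses are not given: they have to be found in the camera images.
- clip: dark steel spring clip, 26 mm wide (x), jaws down, handles up, with a small lamp out on its -y side; 0.13 kg. Origin on the pivot; z up to the handles, x along the pivot and the clipped edge, y across the edge. Jaw pads run from 14 to 40 mm below the origin; the pivot barrel's underside is 7 mm below it. On the bookend the plate's top edge starts 14 mm below the origin
- clip_grip (a point): point midway between the two handle ends, 42 mm above the clip's origin; axes as the clip. The handles end in rubber rollers along x, 10 mm thick, 56 mm apart over their outsides (y) when the clip sits on a 6 mm plate, tops 47 mm above the origin. Squeezing them 15 to 20 mm together, with 7 to 13 N, opens the jaws
- clip_jaws (a point): point midway between the jaw pads, 30 mm below the clip's origin; axes as the clip
- clip_lamp (a point): centre of the lamp's lower face; the grey lamp head, 36 mm across and 30 mm tall, has its axis 60 mm to -y of the clip's origin, its underside 40 mm and its top 10 mm below the origin; axes as the clip
- jaw (a joint): opening angle of the clip's jaws: 0 when the pads lie flat on a 6 mm plate, -0.15 with nothing between them, 0.55 wide open (about 22 mm gap at the middle of the pads). It shares equally between the two levers when the handles are squeezed
- bookend: grey steel bookend, fixed: upright plate 140 mm long (x), 6 mm thick, 100 mm high, with a thin black book against its +y side (27 mm deep, 74 mm high) and a 4 mm foot plate 97 mm out to +y. Origin at the bottom middle of the plate. The clip starts on its top edge with axes parallel to it
- bookend_edge (a point): middle of the bookend's top edge; axes as the bookend
- stand: inspection stand, fixed: dark base 200 x 160 x 15 mm (x, y, z), with an upright aluminium plate 180 mm long (x), 6 mm thick, whose top edge is 120 mm above the table, standing 50 mm to +y of the base's centre. Origin under the centre of the base. The specimen lies on the base on the -y side of the plate
- stand_edge (a point): middle of the top edge of the stand's upright plate; axes as the stand (x along the edge, -y the specimen's side)
- specimen: mounted specimen: black round disc 50 mm across and 28 mm tall with a bright steel centre, lying loose on the stand's base about 60 mm from the upright plate, anywhere up to 50 mm either way along it. Origin under its centre
- puck0: loose black mount, 40 mm across, 22 mm tall, on the table near the middle, on the robot's side; origin under its centre
- bottle: amber bottle, 50 mm across, 100 mm tall, standing between bookend and stand, towards their far side; origin under its centre

How it is judged (in metres and radians):
On the way, in this order (a step that is already met when the one before it is completed fails the run):
1. the clip is squeezed open and lifted off the bookend, jaws above its edge (z of clip_jaws in the frame of bookend_edge above 0.015 m and value of joint jaw above 0 rad), for 0.1 s.
2. the clip is gripping the edge of the stand's plate, with the lamp above the specimen (value of joint jaw between -0.09 and 0.09 rad and z of clip_jaws in the frame of stand_edge below -0.008 m and y of clip_jaws in the frame of stand_edge between -0.008 and 0.008 m and angle between clip's own z axis and vertical below 0.2 rad and horizontal distance between clip_lamp and specimen below 0.022 m and distance of specimen from where it was at the start of the episode below 0.012 m and linear speed of clip below 0.02 m/s), for 0.2 s.
At the end, for the whole second after the job is handed in: Pad middle 8 mm or more below the stand plate's edge, within 8 mm of its mid-plane; jaw angle within 0.09 rad of 0; clip upright within 0.2 rad, at rest; lamp centre within 22 mm horizontally of the specimen's centre; specimen moved under 12 mm (all of step 2); the robot touches nothing.
It fails at once if the specimen is pushed more than 20 mm (distance of specimen from where it was at the start of the episode above 0.02 m).
It fails at once if the small loose mount or the bottle is pushed more than 30 mm or tipped (distance of any of puck0, bottle from where it was at the start of the episode above 0.03 m or angle between bottle's own z axis and vertical above 0.5 rad).
It also fails if it takes over 45 s, if anything falls off the work surface, if the arm or the gripper's body presses on something with over 40 N, if the wrist force passes 120 N, or if a joint passes its speed limit or range.

### The arm

A 6-joint arm with a two-finger parallel gripper is mounted at the origin on the work surface. World frame = base frame: x ahead of the robot, y to its left, z up, the work surface at z = 0. Lengths are in mm, angles in rad, forces in N, time in s.
With the tool pointing down it reaches from about 300 to 775 mm from the base axis. Payload 14.6 kg.
Tool frame: the origin (TCP) lies between the finger pads; the fingertips stand manip.nose_length ahead of it and the grasp point (between the pads) lies 11 mm behind it (manip.nose_length is the distance from the TCP to the fingertips, in mm); z points along the fingers, y is the line along which they close (so a half turn about z gives the same grasp; the last joint's range is limited). The gripper opens to 94 mm and grips with 3 to 60 N. Pads are 16 mm wide; open, the fingers measure 119 mm over their backs; the gripper's body (75 mm by 177 mm) begins 78 mm behind the grasp point.
Start: joints at [-1.357, 0.3, 1.521, -0, 1.321, -0.067], TCP at [152.412, -528.451, 213.446] pointing down, gripper open.
Joint ranges: [-3.03, 3.03], [-0.79, 2.21], [0.23, 2.52], [-1.04, 4.18], [0, 3.07], [-2.55, 2.55]. Speed limits (rad/s): [2.22, 2.22, 2.57, 3.14, 3.14, 3.14].

### API

Orientations are given as [roll, pitch, yaw] about the fixed x, y, z axes, in that order (R = Rz(yaw) Ry(pitch) Rx(roll)).
In Python, from cell import manip, cams, job gives the robot as it stands.
- The arm moves only by the tool jog_arm, never from a script. Its argument "commands" is a list of rows, each an object of numbers: "dx", "dy", "dz": the shift along the tool's x, y, z each as a share of 40 mm, from -1 to 1; "ax", "ay", "az": the turn, a rotation vector about the tool's x, y, z each as a share of 10 degrees, from -1 to 1; "gripper": the closure, from 0 (fully open) to 1 (shut). A call has 1 to 10 rows; each row shifts and turns the commanded pose from where the row before left it, along the tool's axes as they then stand; what a row does not reach is not made up. A row lasts 1/8 s, in which the tool goes at most 62.5 mm and 10.7 degrees, less where a joint would pass 70% of its speed; a pose out of reach is approached as far as the arm can. A call with a number of a shift or a turn outside -1 to 1 is refused whole. A call with a gripper value outside its range is refused whole. The fingers move at their own pace and stop on an object; "squeeze" is the grip in N (left out, the last holds). Time passes only in rows, so rows that do not move let the fingers close. It gives the time, the measured TCP pose, the force, the opening and the grip force at its end, in the units of the state.
- manip.read_state(): the state, without advancing time (a new reading comes with each control period).
- cams.camera(name): name is "scene" or "top" or "wrist"; returns a dict with "image" (400x640x3 uint8, red, green, blue), "fx", "fy", "cx", "cy" (pixels), "world_to_cam" (4x4, takes a point from world to camera coordinates). Camera axes: x right, y down, z forward; pixel columns grow to the right and rows downward; lengths in mm; the calibration is good to about 2 mm. A picture is of the moment at which its call begins. There is no depth.
- job.sign_off(): hands the job in; it is judged then, once.
The state is a dict: "clock": time; "joints": joint angles; "qd": joint speeds; "effort": joint torques, N m; "eef_pos": TCP position; "eef_rot": TCP orientation; "wrist_force": force on the tool from outside, world axes, zero at the start; "moment": the same for the moment, N m; "finger_gap": finger opening in mm; "finger_force": force on a finger pad.
Only numpy, scipy, OpenCV 4.12 (cv2) and the standard library are available. Lean on these libraries where they do the work, as an engineer would, in place of code of your own. Each camera call takes 0.05 s, during which the arm holds its last target. There are 200 camera calls.

## Working session

There is one attempt and no reset: what is moved stays moved. The work goes in short steps, Python scripts to look and compute and a tool call to move; the robot and the scene stay as the last step left them, time stands still between calls to the robot, and variables do not carry over. Pictures are saved under pics/ and viewed, at most 13 in all, crops included, and the job is handed in when it is done.

Besides the shell and the picture viewer there is one more tool, called as name([rows], argument=value, ...), one row to a line, values as JSON. jog_arm: Moves the arm, as the interface text tells. Shift numbers are shares of 40 mm and turn numbers shares of 10 degrees, none past 1 either way. Its arguments: {"type":"object","properties":{"commands":{"type":"array"},"squeeze":{"type":"number"}},"required":["commands"]}

```bash
mkdir -p pics
python3 - <<'E'
from cell import manip,cams
import cv2,numpy as np
s=manip.read_state();print(s, manip.nose_length)
for n in ["scene","top","wrist"]:
    c=cams.camera(n);cv2.imwrite(f"pics/{n}0.png",c["image"][:,:,::-1])
    print(n,c["fx"],c["fy"],c["cx"],c["cy"]);print(np.round(c["world_to_cam"],4).tolist())
E
```

```text
{'clock': 0.0, 'joints': array([-1.35659204e+00,  3.00445789e-01,  1.52155832e+00,  3.29398508e-06,
        1.32071132e+00, -6.66091237e-02]), 'qd': array([-0.00026482, -0.00016581,  0.00082029,  0.00086471, -0.00094132,
        0.00043002]), 'effort': array([-1.01573660e-03, -5.31809378e+01, -3.52740347e+01,  7.07675703e-02,
        2.44266016e-02, -8.34732919e-05]), 'eef_pos': array([ 152.36600578, -528.21653948,  212.90984215]), 'eef_rot': array([-3.14047258e+00, -7.79152060e-05,  2.80812548e-01]), 'wrist_force': array([0.27931052, 0.17346557, 0.4689324 ]), 'moment': array([0.0337207 , 0.04727528, 0.03608587]), 'finger_force': 0.0, 'finger_gap': 93.92105605863463} 8.0
scene 460.0114309768186 460.0114309768186 321.45152183392173 200.4909095900412
[[0.4526, 0.8917, 0.0093, -249.7359], [0.7027, -0.3502, -0.6193, -313.8106], [-0.5489, 0.2868, -0.7851, 1343.5946], [0.0, 0.0, 0.0, 1.0]]
top 453.10486693176915 453.10486693176915 322.539504190801 200.10556921210758
[[0.0235, -0.9992, -0.0308, 1.2552], [-0.9923, -0.0196, -0.1219, 588.6788], [0.1212, 0.0335, -0.9921, 1034.2579], [0.0, 0.0, 0.0, 1.0]]
wrist 318.250606159785 318.250606159785 315.8395241962003 203.22865806543828
[[0.2771, -0.9608, 0.0007, -550.2915], [-0.9341, -0.2693, 0.2344, -24.0247], [-0.225, -0.0656, -0.9721, 388.6262], [0.0, 0.0, 0.0, 1.0]]
```

View pics/top0.png

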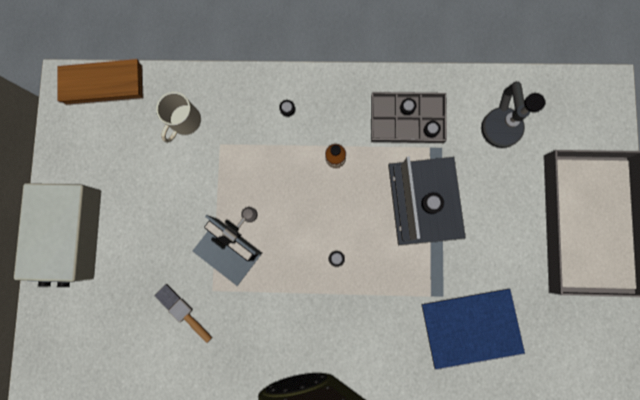

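View pics/scene0.png

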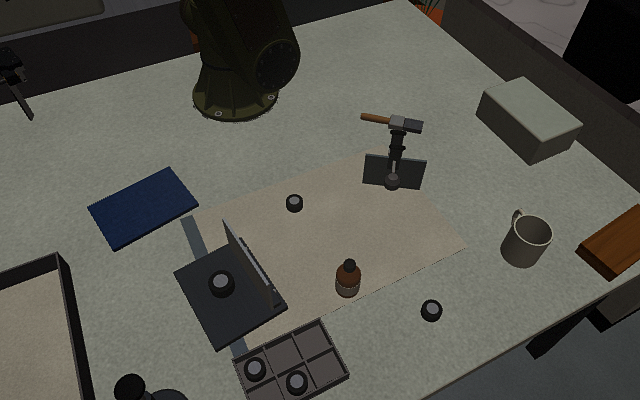

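The top view shows the bookend and clip near (230,235), with the lamp head at (249,214). The stand is near (427,200), with its plate's top edge at about x=405 and the specimen at (432,203). The puck is at (337,258) and the bottle at (336,155). I'll enlarge these areas to get precise pixel positions.

Run:
```python
import cv2,numpy as np
t=cv2.imread("pics/top0.png");s=cv2.imread("pics/scene0.png")
def c(im,x,y,w=100,h=75):
    return cv2.resize(im[y:y+h,x:x+w],(400,300),interpolation=cv2.INTER_CUBIC)
o=np.vstack([np.hstack([c(t,180,200),c(t,380,150,)*1]),np.hstack([c(s,345,125),c(s,170,215,120,90)])])
o=np.clip(o.astype(float)*1.6+15,0,255).astype(np.uint8)
cv2.imwrite("pics/crops.png",o)
```

```text
(no output)
```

View pics/crops.png

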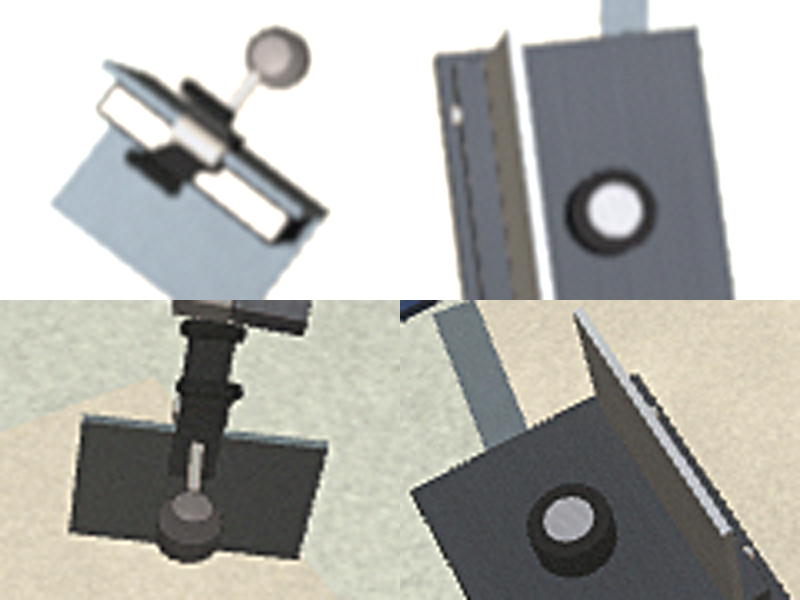

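The crops show the bookend's front face corners, the two rollers, the lamp head and the stand's edge and corners. I'll fit the poses from these points.

```bash
cat > h.py <<'E'
import numpy as np
from scipy.optimize import least_squares
CAL={"scene":(460.0114,321.4515,200.4909,np.array([[0.4526,0.8917,0.0093,-249.7359],[0.7027,-0.3502,-0.6193,-313.8106],[-0.5489,0.2868,-0.7851,1343.5946]])),
"top":(453.1049,322.5395,200.1056,np.array([[0.0235,-0.9992,-0.0308,1.2552],[-0.9923,-0.0196,-0.1219,588.6788],[0.1212,0.0335,-0.9921,1034.2579]]))}
def proj(c,p):
    f,cx,cy,M=CAL[c];q=M@np.append(p,1);return np.array([cx+f*q[0]/q[2],cy+f*q[1]/q[2]])
def at_z(c,uv,z):
    return least_squares(lambda p:proj(c,[p[0],p[1],z])-uv,[500,0]).x
def fit(pts,x0):
    def r(x):
        C,S=np.cos(x[2]),np.sin(x[2])
        return np.concatenate([proj(c,[x[0]+C*l[0]-S*l[1],x[1]+S*l[0]+C*l[1],l[2]])-uv for c,uv,l in pts])
    s=least_squares(r,x0,x_scale=[10,10,.1],loss="soft_l1");return s.x,r(s.x).reshape(-1,2)
def tri(obs):
    return least_squares(lambda p:np.concatenate([proj(c,p)-uv for c,uv in obs]),[500,0,50])
E
python3 - <<'E'
from h import *
np.set_printoptions(precision=2,suppress=True)
T=lambda u,v:(180+u/4,200+v/4)
T2=lambda u,v:(380+(u-400)/4,150+v/4)
S=lambda u,v:(345+u/4,125+(v-300)/4)
S2=lambda u,v:(170+(u-400)/3.3333,215+(v-300)/3.3333)
pts=[("scene",S(83,421),(70,-3,100)),("scene",S(326,448),(-70,-3,100)),("scene",S(70,532),(70,-3,0)),("scene",S(298,557),(-70,-3,0)),
("top",T(109,64),(70,0,100)),("top",T(322,212),(-70,0,100))]
# sign of local x: try both
for sg in (1,-1):
    x,r=fit([(c,uv,(sg*l[0],l[1],l[2])) for c,uv,l in pts],[430,200,.95]);print("bookend",sg,x,np.abs(r).max());
print(r)
p=[("top",T2(695,30),(100,-80,15)),("top",(464.5,238.5),(-100,-80,15)),("scene",S2(413,491),(-100,-80,15)),("scene",(218,349),(100,-80,0)),("scene",(287,306),(100,80,0)),
("top",T2(513,38),(90,50,120)),("top",(416,238),(-90,50,120)),("scene",S2(577,311),(-90,50,120)),("scene",S2(728,530),(90,50,120))]
x,r=fit(p,[500,-250,.12]);print("stand",x);print(r)
for n,o in dict(spec=[("top",T2(614,210)),("scene",S2(568,518))],lamptop=[("top",T(278,54)),("scene",S(193,507))],rollers=[("top",T(181,140)),("scene",S(211,358))]).items():
    s=tri(o);print(n,s.x,s.fun)
for n,uv,z in(("spec43",("top",T2(614,210)),43),("spec43",("scene",S2(568,518)),43),("puck",("top",(337,258)),22),("bottle",("top",(336,150)),100)):print(n,at_z(*uv,z))
E
```

```text
bookend 1 [497.04 207.15   1.21] 64.67804926953022
bookend -1 [501.91 216.09   0.97] 55.831605862992376
[[ -0.14  -0.11]
 [  0.67  -0.61]
 [ -0.33   0.42]
 [ -0.1    0.24]
 [ 47.44  36.23]
 [-55.83 -37.73]]
stand [ 594.34 -232.41    0.12]
[[-0.21 -1.  ]
 [ 0.61  0.6 ]
 [-0.79 -2.29]
 [-1.21  2.11]
 [ 1.88  1.48]
 [-1.18 -2.72]
 [ 1.48  0.84]
 [ 0.44 -2.64]
 [ 0.26 -1.31]]
spec [ 587.51 -245.05   40.74] [-0.06 -0.02 -0.06  0.  ]
lamptop [548.57 175.54 100.48] [-0.91 -0.5  -1.02  0.13]
rollers [497.01 213.2  153.04] [-0.41 -0.23 -0.49  0.07]
spec43 [ 587.18 -244.72]
spec43 [ 588.89 -245.02]
puck [453.65 -22.82]
bottle [694.8  -15.77]
```

jog_arm([
  {"az": -1, "gripper": 0},
  {"az": -1},
  {"az": -1},
  {"az": -1},
  {"dx": 1, "dy": -0.16},
  {"dx": 1, "dy": -0.16},
  {"dx": 1, "dy": -0.16},
  {"dx": 1, "dy": -0.16},
  {"dx": 1, "dy": -0.16},
  {"dx": 1, "dy": -0.16},
])

```text
schema error: expected keys dx, dy, dz, ax, ay, az, gripper
```

jog_arm([
  {"dx": 1, "dy": -0.16},
  {"dx": 1, "dy": -0.16},
  {"dx": 1, "dy": -0.16},
  {"dx": 1, "dy": -0.16},
  {"dx": 1, "dy": -0.16},
  {"dx": 1, "dy": -0.16},
  {"dx": 1, "dy": -0.16},
  {"dx": 1, "dy": -0.16},
  {"dx": 1, "dy": -0.16},
  {"dx": 0},
])

```text
schema error: expected keys dx, dy, dz, ax, ay, az, gripper
```

Run:
```python
from cell import manip,cams
from h import *
import cv2
s=manip.read_state();print(s["eef_pos"],s["eef_rot"],s["clock"])
c=cams.camera("wrist");np.savez("w1.npz",M=c["world_to_cam"],k=[c["fx"],c["cx"],c["cy"]])
im=np.clip(c["image"][:,:,::-1]*1.5+10.,0,255).astype(np.uint8);cv2.imwrite("pics/w1.png",im)
T=lambda u,v:(180+u/4,200+v/4)
S=lambda u,v:(345+u/4,125+(v-300)/4)
pts=[("scene",S(83,421),(-70,-3,100)),("scene",S(326,448),(70,-3,100)),("scene",S(70,532),(-70,-3,0)),("scene",S(298,557),(70,-3,0)),
("top",T(109,64),(70,0,100)),("top",T(322,212),(-70,0,100))]
print(fit(pts,[490,210,.95]))
```

```text
[ 152.37684107 -528.27930036  213.02446783] [-3.14071760e+00 -3.27029620e-05  2.80834977e-01] 0.15
(array([501.44687288, 214.24248343,   0.96493456]), array([[-0.93638672, -0.08400197],
       [-0.12785605, -0.37396796],
       [-1.0677243 ,  0.44282312],
       [-0.84684307,  0.47199768],
       [-1.67975655, -0.62870388],
       [-5.07012766, -0.41440733]]))
```

View pics/w1.png

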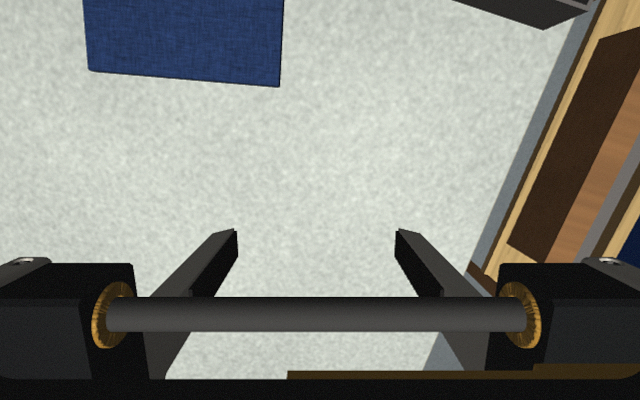

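The moves were refused because every row needs all seven keys. The wrist view therefore still shows the start position: the fingertips at (235,235) and (397,235) over empty table. I'll resend the moves with full rows.

jog_arm([
  {"dx": 0, "dy": 0, "dz": 0, "ax": 0, "ay": 0, "az": -1, "gripper": 0},
  {"dx": 0, "dy": 0, "dz": 0, "ax": 0, "ay": 0, "az": -1, "gripper": 0},
  {"dx": 0, "dy": 0, "dz": 0, "ax": 0, "ay": 0, "az": -1, "gripper": 0},
  {"dx": 0, "dy": 0, "dz": 0, "ax": 0, "ay": 0, "az": -0.9, "gripper": 0},
  {"dx": 1, "dy": -0.16, "dz": 0, "ax": 0, "ay": 0, "az": 0, "gripper": 0},
  {"dx": 1, "dy": -0.16, "dz": 0, "ax": 0, "ay": 0, "az": 0, "gripper": 0},
  {"dx": 1, "dy": -0.16, "dz": 0, "ax": 0, "ay": 0, "az": 0, "gripper": 0},
  {"dx": 1, "dy": -0.16, "dz": 0, "ax": 0, "ay": 0, "az": 0, "gripper": 0},
  {"dx": 1, "dy": -0.16, "dz": 0, "ax": 0, "ay": 0, "az": 0, "gripper": 0},
  {"dx": 1, "dy": -0.16, "dz": 0, "ax": 0, "ay": 0, "az": 0, "gripper": 0},
])

```text
clock: 1.45
eef_pos: [258.6, -308.4, 213.4]
eef_rot: [3.142, -0.0, 0.961]
wrist_force: [0.3, -1.2, 0.1]
finger_gap: 94.0
finger_force: 0.0
```

jog_arm([
  {"dx": 1, "dy": -0.16, "dz": 0, "ax": 0, "ay": 0, "az": 0, "gripper": 0},
  {"dx": 1, "dy": -0.16, "dz": 0, "ax": 0, "ay": 0, "az": 0, "gripper": 0},
  {"dx": 1, "dy": -0.16, "dz": 0, "ax": 0, "ay": 0, "az": 0, "gripper": 0},
  {"dx": 1, "dy": -0.16, "dz": 0, "ax": 0, "ay": 0, "az": 0, "gripper": 0},
  {"dx": 1, "dy": -0.16, "dz": 0, "ax": 0, "ay": 0, "az": 0, "gripper": 0},
  {"dx": 1, "dy": -0.16, "dz": 0, "ax": 0, "ay": 0, "az": 0, "gripper": 0},
  {"dx": 1, "dy": -0.16, "dz": 0, "ax": 0, "ay": 0, "az": 0, "gripper": 0},
  {"dx": 1, "dy": -0.16, "dz": 0, "ax": 0, "ay": 0, "az": 0, "gripper": 0},
  {"dx": 0, "dy": 0, "dz": 0, "ax": 0, "ay": 0, "az": 0, "gripper": 0},
])

```text
clock: 2.58
eef_pos: [399.8, -16.3, 213.2]
eef_rot: [-3.141, 0.0, 0.965]
wrist_force: [-0.4, 0.3, 0.4]
finger_gap: 93.9
finger_force: 0.0
```

```bash
cat > wv.py <<'E'
import sys
from cell import manip,cams
from h import *
import cv2
s=manip.read_state();print(s["eef_pos"],s["eef_rot"],s["clock"],s["wrist_force"],s["finger_gap"],s["finger_force"])
n=sys.argv[1]
for w in sys.argv[2:]:
    c=cams.camera(w);np.savez(f"{n}_{w}.npz",M=c["world_to_cam"],k=[c["fx"],c["cx"],c["cy"]])
    cv2.imwrite(f"pics/{n}_{w}.png",np.clip(c["image"][:,:,::-1]*1.5+10.,0,255).astype(np.uint8))
E
python3 wv.py a wrist
```

```text
[399.82003838 -16.29635344 213.24498659] [-3.14110735e+00  1.03194691e-04  9.64715426e-01] 2.575 [-0.42585204  0.3309569   0.39754284] 93.93345221511117 0.0
```

View pics/a_wrist.png

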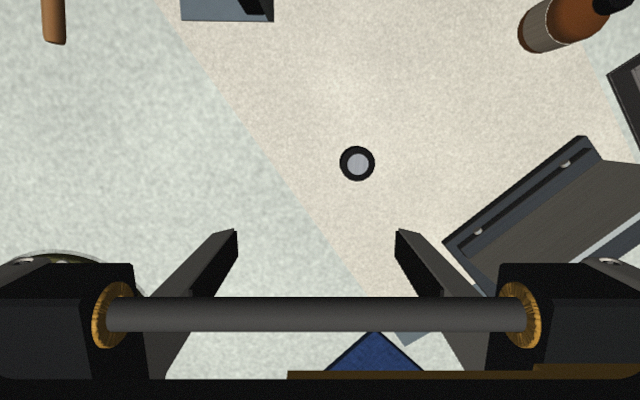

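The puck is at (357,163) and the bookend is just coming into view at the top. I'll move closer.

jog_arm([
  {"dx": 1, "dy": -0.3, "dz": 0, "ax": 0, "ay": 0, "az": 0, "gripper": 0},
  {"dx": 1, "dy": -0.3, "dz": 0, "ax": 0, "ay": 0, "az": 0, "gripper": 0},
  {"dx": 1, "dy": -0.3, "dz": 0, "ax": 0, "ay": 0, "az": 0, "gripper": 0},
  {"dx": 1, "dy": -0.3, "dz": 0, "ax": 0, "ay": 0, "az": 0, "gripper": 0},
  {"dx": 0, "dy": 0, "dz": 0, "ax": 0, "ay": 0, "az": 0, "gripper": 0},
])

```text
clock: 3.25
eef_pos: [451.9, 141.4, 213.1]
eef_rot: [-3.141, 0.0, 0.963]
wrist_force: [0.6, -0.4, -0.8]
finger_gap: 94.3
finger_force: 0.0
```

```bash
python3 wv.py b wrist
```

```text
[451.85275052 141.35159184 213.10361195] [-3.14114926e+00  4.63881898e-04  9.63002239e-01] 3.25 [ 0.60241005 -0.43854074 -0.8168075 ] 94.2503622699789 0.0
```

View pics/b_wrist.png

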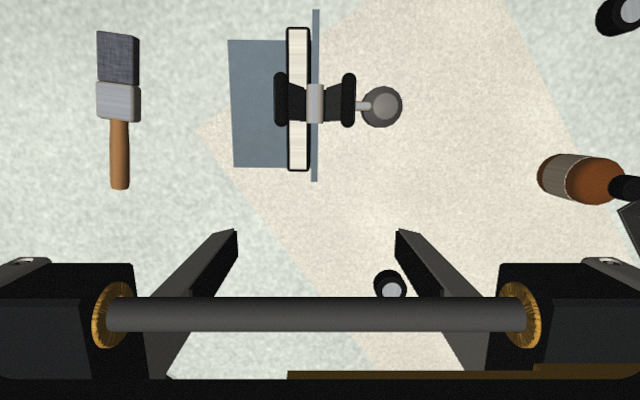

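The clip is now clear in the wrist view. The rollers are at (281,99) and (348,99), the lamp's top centre is at (382,106), and the plate edge runs from (317,10) to (314,181).

```bash
cat > wz.py <<'E'
from h import *
def wz(f,uv,z):
    d=np.load(f);M=d["M"];k=d["k"];r=M[:3,:3].T@np.array([(uv[0]-k[1])/k[0],(uv[1]-k[2])/k[0],1]);c=-M[:3,:3].T@M[:3,3]
    return (c+r*(z-c[2])/r[2])[:2]
E
python3 - <<'E'
from wz import *
f="b_wrist.npz"
a,b,l=wz(f,(281,99),158),wz(f,(348,99),158),wz(f,(382,106),104)
p,q=wz(f,(317,10),100),wz(f,(314,181),100)
print(a,b,(a+b)/2,np.linalg.norm(a-b),l,p,q,np.linalg.norm(p-q))
print("yaw edge",np.arctan2(*(p-q)[::-1]),"yaw rollers",np.arctan2(*(a-b)[::-1])-np.pi/2,"edge mid",(p+q)/2,"lamp-clip",np.linalg.norm(l-(a+b)/2))
m=(a+b)/2;d=m-[451.85,141.35];psi=.963;c,s=np.cos(psi),np.sin(psi)
print("tool d",c*d[0]+s*d[1],s*d[0]-c*d[1])
E
```

```text
[481.61889469 224.7891858 ] [518.84604085 198.899484  ] [500.23246777 211.8443349 ] 45.34464764820763 [546.03094945 178.2865803 ] [543.16623711 270.19558441] [461.9740026  158.01338789] 138.4811328673288
yaw edge 0.9443057945149654 yaw rollers 0.9631290829211987 edge mid [502.57011985 214.10448615] lamp-clip 56.77696555379729
tool d 85.49867846420062 -0.538907094139347
```

jog_arm([
  {"dx": 1, "dy": 0, "dz": 0, "ax": 0, "ay": 0, "az": 0, "gripper": 0},
  {"dx": 1, "dy": 0, "dz": 0, "ax": 0, "ay": 0, "az": 0, "gripper": 0},
  {"dx": 0.14, "dy": 0, "dz": 0, "ax": 0, "ay": 0, "az": 0, "gripper": 0},
  {"dx": 0, "dy": 0, "dz": 0.6, "ax": 0, "ay": 0, "az": 0, "gripper": 0},
  {"dx": 0, "dy": 0, "dz": 0.6, "ax": 0, "ay": 0, "az": 0, "gripper": 0},
  {"dx": 0, "dy": 0, "dz": 0.5, "ax": 0, "ay": 0, "az": 0, "gripper": 0},
  {"dx": 0, "dy": 0, "dz": 0, "ax": 0, "ay": 0, "az": 0, "gripper": 0},
])

```text
clock: 4.18
eef_pos: [499.9, 209.1, 144.7]
eef_rot: [-3.14, 0.002, 0.96]
wrist_force: [0.0, 0.3, 0.9]
finger_gap: 94.5
finger_force: 0.0
```

jog_arm([
  {"dx": 0, "dy": 0, "dz": 0, "ax": 0, "ay": 0, "az": 0, "gripper": 0.62},
  {"dx": 0, "dy": 0, "dz": 0, "ax": 0, "ay": 0, "az": 0, "gripper": 0.62},
  {"dx": 0, "dy": 0, "dz": 0, "ax": 0, "ay": 0, "az": 0, "gripper": 0.62},
  {"dx": 0, "dy": 0, "dz": 0, "ax": 0, "ay": 0, "az": 0, "gripper": 0.62},
  {"dx": 0, "dy": 0, "dz": 0, "ax": 0, "ay": 0, "az": 0, "gripper": 0.62},
  {"dx": 0, "dy": 0, "dz": 0, "ax": 0, "ay": 0, "az": 0, "gripper": 0.62},
], squeeze=25)

```text
clock: 4.92
eef_pos: [502.4, 211.1, 148.0]
eef_rot: [3.138, -0.004, 0.962]
wrist_force: [0.9, -1.9, 18.2]
finger_gap: 38.5
finger_force: 15.2
```

The handles are squeezed to a 38.5 mm gap. Lifting now.

jog_arm([
  {"dx": 0, "dy": 0, "dz": -0.2, "ax": 0, "ay": 0, "az": 0, "gripper": 0.62},
  {"dx": 0, "dy": 0, "dz": -0.3, "ax": 0, "ay": 0, "az": 0, "gripper": 0.62},
  {"dx": 0, "dy": 0, "dz": -0.4, "ax": 0, "ay": 0, "az": 0, "gripper": 0.62},
  {"dx": 0, "dy": 0, "dz": -0.5, "ax": 0, "ay": 0, "az": 0, "gripper": 0.62},
  {"dx": 0, "dy": 0, "dz": -0.5, "ax": 0, "ay": 0, "az": 0, "gripper": 0.62},
  {"dx": 0, "dy": 0, "dz": -0.6, "ax": 0, "ay": 0, "az": 0, "gripper": 0.62},
  {"dx": 0, "dy": 0, "dz": 0, "ax": 0, "ay": 0, "az": 0, "gripper": 0.62},
  {"dx": 0, "dy": 0, "dz": 0, "ax": 0, "ay": 0, "az": 0, "gripper": 0.62},
])

```text
clock: 5.92
eef_pos: [500.3, 210.8, 244.7]
eef_rot: [-3.141, 0.001, 0.961]
wrist_force: [-0.1, -0.3, -1.5]
finger_gap: 35.9
finger_force: 10.5
```

```bash
python3 wv.py c wrist scene
python3 - <<'E'
import cv2,numpy as np
a=cv2.imread("pics/c_wrist.png");b=cv2.imread("pics/c_scene.png")
b=cv2.resize(b[60:200,330:470],(400,400))
cv2.imwrite("pics/c.png",np.hstack([a[:,120:520],b]))
E
```

```text
[500.34024154 210.82679288 244.7170152 ] [-3.14100499e+00  8.05293847e-04  9.61456438e-01] 5.925 [-0.10265021 -0.30792484 -1.49132864] 35.88521978430901 10.508158206939697
```

View pics/c.png

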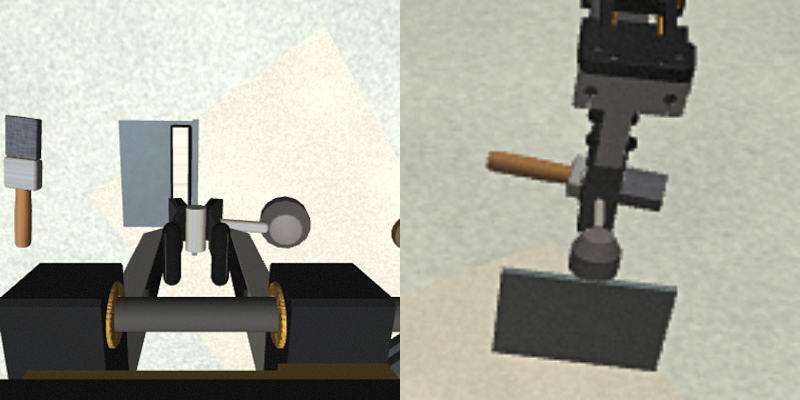

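The clip is off the bookend and held level, with the lamp at about (405,220) in the full wrist frame. Next I'll turn it by 48° and carry it towards the stand, stopping short so I can look.

jog_arm([
  {"dx": 0, "dy": 0, "dz": 0, "ax": 0, "ay": 0, "az": 0.8, "gripper": 0.62},
  {"dx": 0, "dy": 0, "dz": 0, "ax": 0, "ay": 0, "az": 0.8, "gripper": 0.62},
  {"dx": 0, "dy": 0, "dz": 0, "ax": 0, "ay": 0, "az": 0.8, "gripper": 0.62},
  {"dx": 0, "dy": 0, "dz": 0, "ax": 0, "ay": 0, "az": 0.8, "gripper": 0.62},
  {"dx": 0, "dy": 0, "dz": 0, "ax": 0, "ay": 0, "az": 0.8, "gripper": 0.62},
  {"dx": 0, "dy": 0, "dz": 0, "ax": 0, "ay": 0, "az": 0.8, "gripper": 0.62},
  {"dx": -0.1, "dy": 0.4, "dz": 0, "ax": 0, "ay": 0, "az": 0, "gripper": 0.62},
  {"dx": -0.1, "dy": 0.6, "dz": 0, "ax": 0, "ay": 0, "az": 0, "gripper": 0.62},
  {"dx": -0.1, "dy": 0.8, "dz": 0, "ax": 0, "ay": 0, "az": 0, "gripper": 0.62},
  {"dx": -0.1, "dy": 0.8, "dz": 0, "ax": 0, "ay": 0, "az": 0, "gripper": 0.62},
])

```text
clock: 7.28
eef_pos: [497.1, 103.9, 245.1]
eef_rot: [3.141, 0.001, 0.128]
wrist_force: [-0.7, -1.2, -0.8]
finger_gap: 35.9
finger_force: 10.5
```

jog_arm([
  {"dx": -0.1, "dy": 0.8, "dz": 0, "ax": 0, "ay": 0, "az": 0, "gripper": 0.62},
  {"dx": -0.1, "dy": 0.8, "dz": 0, "ax": 0, "ay": 0, "az": 0, "gripper": 0.62},
  {"dx": -0.1, "dy": 0.8, "dz": 0, "ax": 0, "ay": 0, "az": 0, "gripper": 0.62},
  {"dx": -0.1, "dy": 0.8, "dz": 0, "ax": 0, "ay": 0, "az": 0, "gripper": 0.62},
  {"dx": -0.1, "dy": 0.8, "dz": 0, "ax": 0, "ay": 0, "az": 0, "gripper": 0.62},
  {"dx": -0.1, "dy": 0.8, "dz": 0, "ax": 0, "ay": 0, "az": 0, "gripper": 0.62},
  {"dx": -0.1, "dy": 0.8, "dz": 0, "ax": 0, "ay": 0, "az": 0, "gripper": 0.62},
  {"dx": -0.1, "dy": 0.8, "dz": 0, "ax": 0, "ay": 0, "az": 0, "gripper": 0.62},
  {"dx": 0, "dy": 0.6, "dz": 0, "ax": 0, "ay": 0, "az": 0, "gripper": 0.62},
  {"dx": 0, "dy": 0.4, "dz": 0, "ax": 0, "ay": 0, "az": 0, "gripper": 0.62},
])

```text
clock: 8.52
eef_pos: [501.7, -193.4, 245.1]
eef_rot: [-3.141, 0.001, 0.126]
wrist_force: [-0.3, -0.5, -1.0]
finger_gap: 35.7
finger_force: 10.5
```

jog_arm([
  {"dx": 0, "dy": 0, "dz": 0, "ax": 0, "ay": 0, "az": 0, "gripper": 0.62},
  {"dx": 0, "dy": 0, "dz": 0, "ax": 0, "ay": 0, "az": 0, "gripper": 0.62},
])

```text
clock: 8.78
eef_pos: [502.2, -191.4, 245.4]
eef_rot: [-3.141, 0.0, 0.125]
wrist_force: [-0.1, 0.1, -1.4]
finger_gap: 36.0
finger_force: 10.5
```

```bash
python3 wv.py d wrist scene top
```

```text
[ 502.20877987 -191.39250948  245.38815433] [-3.14136976e+00  1.36400639e-04  1.24828310e-01] 8.775 [-0.08247767  0.13513606 -1.35829263] 36.03308606048457 10.504909604787827
```

View pics/d_wrist.png

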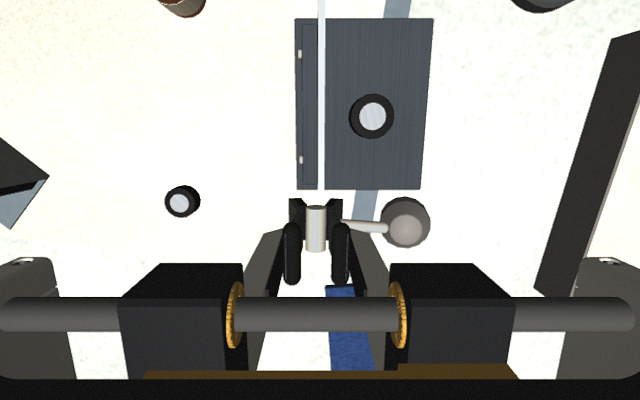

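The wrist view shows the plate's top edge centred at x≈321.5, from row 0 to row 187, so the yaw is aligned. The specimen's bright centre is at (373,116), the held lamp's top at (405,228) and the pivot barrel at (316,228).

Run:
```python
from wz import *
import cv2
f="d_wrist.npz"
n,m=wz(f,(321.5,187),120),wz(f,(321.5,5),120);sp=wz(f,(373,116),43)
br,fr=wz(f,(420,188),15),wz(f,(433,18),15)
print("near end",n,"yaw",np.arctan2(*(m-n)[::-1]),"base yaw",np.arctan2(*(fr-br)[::-1]),np.linalg.norm(fr-br),"spec",sp)
tcp=np.array([502.2,-191.4]);c,s=np.cos(.125),np.sin(.125)
tl=lambda p:np.round([c*(p-tcp)[0]+s*(p-tcp)[1],s*(p-tcp)[0]-c*(p-tcp)[1]],1)
for k,p in dict(near=n,far=m,spec=sp,br=br,fr=fr).items():print(k,tl(p))
for z in (180,190,200,210): print(z,"lamp",tl(wz(f,(405,228),z)),"barrel",tl(wz(f,(316,228),z+15)))
a=cv2.imread("pics/d_scene.png");b=cv2.imread("pics/d_top.png")
# predicted lamp top px in scene for crop
L=tcp+60*np.array([s,-c]);
for w,im in(("scene",a),("top",b)):print(w,proj(w,[*L,200]),proj(w,[*L,190]))
u=[np.round(proj(w,[*L,195])).astype(int) for w in("scene","top")]
cr=lambda im,p:cv2.resize(im[max(0,p[1]-50):p[1]+50,p[0]-50:p[0]+50],(400,400),interpolation=cv2.INTER_CUBIC)
print(u);cv2.imwrite("pics/d.png",np.hstack([cr(a,u[0]),cr(b,u[1])]))
```

```text
near end [ 515.02230056 -195.70654918] yaw 0.1290361387287173 base yaw 0.1263688926845726 196.69864192685293 spec [ 589.09130448 -246.32007838]
near [12.2  5.9]
far [166.2   5.3]
spec [79.4 65.3]
br [ -8.9 134.3]
fr [187.8 134. ]
180 lamp [-9.  69.8] barrel [-4.1  0.5]
190 lamp [-5.8 66.9] barrel [-0.8  0.5]
200 lamp [-2.5 63.9] barrel [2.4 0.5]
210 lamp [ 0.7 61. ] barrel [5.7 0.5]
scene [188.68419074 205.09640086] [189.87035586 208.4341372 ]
top [453.90647759 232.44296415] [452.6121812  232.70045409]
[array([189, 207]), array([453, 233])]
```

View pics/d.png

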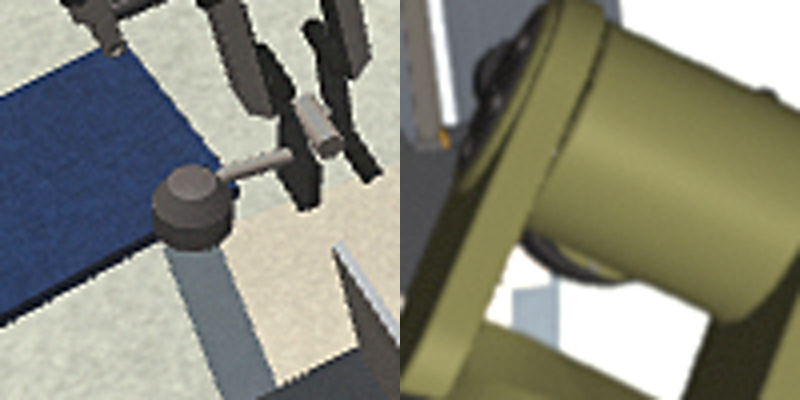

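Run:
```python
from wz import *
d=np.load("d_wrist.npz");k=d["k"];CAL["w"]=(k[0],k[1],k[2],d["M"][:3])
S=lambda u,v:(139+u/4,157+v/4)
tcp=np.array([502.2,-191.4,245.4]);c,s=np.cos(.125),np.sin(.125)
W=lambda x,y,z:tcp+np.array([c*x+s*y,s*x-c*y,z])
for n,o in dict(lamptop=[("w",(405,228)),("scene",S(195,180))],barrelnear=[("w",(315.5,250)),("scene",S(305,97))],barrelfar=[("w",(316,207)),("scene",S(330,148))]).items():
    r=tri(o);p=r.x-tcp;print(n,"tool",c*p[0]+s*p[1],s*p[0]-c*p[1],p[2],r.fun)
for z in(-26,-31,-36):print(z,"origin in scene crop",(proj("scene",W(0,0,z))-[139,157])*4,"lamp",(proj("scene",W(0,60,z-10))-[139,157])*4)
```

```text
lamptop tool 1.2328704009865508 60.538602363356546 -34.16288149742849 [-0.12360063 -0.11573127 -0.42215683 -0.14939192]
barrelnear tool -12.985179034689862 -0.06842211051241609 -30.32245613679771 [-0.34054774 -0.17811088 -1.02923254 -0.0070553 ]
barrelfar tool 14.556308576881147 0.4931195144185283 -39.15398527681194 [-0.03115281 -0.01309303 -0.08857442  0.00870236]
-26 origin in scene crop [311.65338166 108.83311277] lamp [194.19468828 179.60471178]
-31 origin in scene crop [313.49529325 115.88087369] lamp [196.62072398 186.43130567]
-36 origin in scene crop [315.32016488 122.86343412] lamp [199.02395773 193.19373742]
```

jog_arm([
  {"dx": 0.6, "dy": 0.14, "dz": 0, "ax": 0, "ay": 0, "az": 0, "gripper": 0.62},
  {"dx": 0.7, "dy": 0, "dz": 0, "ax": 0, "ay": 0, "az": 0, "gripper": 0.62},
  {"dx": 0.5, "dy": 0, "dz": 0, "ax": 0, "ay": 0, "az": 0, "gripper": 0.62},
  {"dx": 0.18, "dy": 0, "dz": 0, "ax": 0, "ay": 0, "az": 0, "gripper": 0.62},
  {"dx": 0, "dy": 0, "dz": 0.3, "ax": 0, "ay": 0, "az": 0, "gripper": 0.62},
  {"dx": 0, "dy": 0, "dz": 0.3, "ax": 0, "ay": 0, "az": 0, "gripper": 0.62},
  {"dx": 0, "dy": 0, "dz": 0, "ax": 0, "ay": 0, "az": 0, "gripper": 0.62},
  {"dx": 0, "dy": 0, "dz": 0, "ax": 0, "ay": 0, "az": 0, "gripper": 0.62},
])

```text
clock: 9.93
eef_pos: [581.5, -187.9, 221.8]
eef_rot: [3.141, -0.0, 0.123]
wrist_force: [0.7, -0.5, -0.7]
finger_gap: 36.0
finger_force: 10.5
```

```bash
python3 wv.py e wrist scene
python3 - <<'E'
import cv2,numpy as np
a=cv2.imread("pics/e_wrist.png");b=cv2.imread("pics/e_scene.png")
b=cv2.resize(b[200:325,165:290],(400,400),interpolation=cv2.INTER_CUBIC)
cv2.imwrite("pics/e.png",np.hstack([a[:,120:520],b]))
E
```

```text
[ 581.52415057 -187.86927937  221.78773092] [ 3.14138812e+00 -3.84551521e-04  1.23494075e-01] 9.925 [ 0.68147331 -0.48923008 -0.67713353] 35.98266072051751 10.504852384328842
```

View pics/e.png

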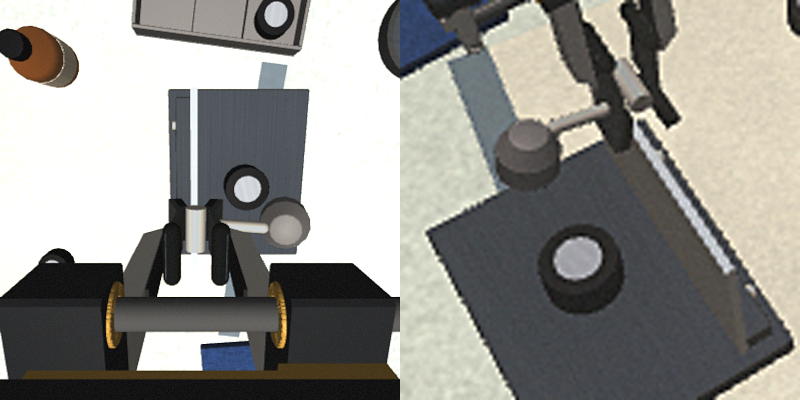

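The edge is at x≈314 and the barrel at x≈316, with the specimen at (367,187). I'll check these offsets.

Run:
```python
from wz import *
f="e_wrist.npz";tcp=np.array([581.5,-187.9]);c,s=np.cos(.124),np.sin(.124)
tl=lambda p:np.round([c*(p-tcp)[0]+s*(p-tcp)[1],s*(p-tcp)[0]-c*(p-tcp)[1]],1)
for n,uv,z in(("edge1",(314.5,92),120),("edge2",(314.5,195),120),("spec",(367,187),43)):print(n,tl(wz(f,uv,z)))
```

```text
edge1 [95.1 -0.5]
edge2 [ 9.5 -0.7]
spec [ 2.2 57.8]
```

jog_arm([
  {"dx": 0.02, "dy": -0.02, "dz": 0.3, "ax": 0, "ay": 0, "az": 0, "gripper": 0.62},
  {"dx": 0, "dy": 0, "dz": 0.3, "ax": 0, "ay": 0, "az": 0, "gripper": 0.62},
  {"dx": 0, "dy": 0, "dz": 0.3, "ax": 0, "ay": 0, "az": 0, "gripper": 0.62},
  {"dx": 0, "dy": 0, "dz": 0.2, "ax": 0, "ay": 0, "az": 0, "gripper": 0.62},
  {"dx": 0, "dy": 0, "dz": 0.15, "ax": 0, "ay": 0, "az": 0, "gripper": 0.62},
  {"dx": 0, "dy": 0, "dz": 0, "ax": 0, "ay": 0, "az": 0, "gripper": 0.62},
  {"dx": 0, "dy": 0, "dz": 0, "ax": 0, "ay": 0, "az": 0, "gripper": 0.62},
])

```text
clock: 10.9
eef_pos: [582.5, -186.9, 171.8]
eef_rot: [3.141, -0.001, 0.124]
wrist_force: [1.1, -0.0, -1.0]
finger_gap: 36.5
finger_force: 10.5
```

Free of contact so far. I'll go down the last 7 mm slowly.

jog_arm([
  {"dx": 0, "dy": 0, "dz": 0.06, "ax": 0, "ay": 0, "az": 0, "gripper": 0.62},
  {"dx": 0, "dy": 0, "dz": 0.06, "ax": 0, "ay": 0, "az": 0, "gripper": 0.62},
  {"dx": 0, "dy": 0, "dz": 0.05, "ax": 0, "ay": 0, "az": 0, "gripper": 0.62},
  {"dx": 0, "dy": 0, "dz": 0, "ax": 0, "ay": 0, "az": 0, "gripper": 0.62},
  {"dx": 0, "dy": 0, "dz": 0, "ax": 0, "ay": 0, "az": 0, "gripper": 0.62},
])

```text
clock: 11.52
eef_pos: [582.4, -186.8, 164.7]
eef_rot: [3.142, -0.0, 0.124]
wrist_force: [-0.5, 0.1, -2.1]
finger_gap: 35.8
finger_force: 10.5
```

```bash
python3 wv.py f wrist scene
python3 - <<'E'
import cv2,numpy as np
a=cv2.imread("pics/f_wrist.png");b=cv2.imread("pics/f_scene.png")
b=cv2.resize(b[200:325,165:290],(400,400),interpolation=cv2.INTER_CUBIC)
cv2.imwrite("pics/f.png",np.hstack([a[:,120:520],b]))
E
```

```text
[ 582.36117747 -186.83972244  164.7052535 ] [ 3.14156953e+00 -4.81204860e-05  1.23677547e-01] 11.525 [-0.48238859  0.06480842 -2.08718035] 35.75886861911531 10.52384153008461
```

View pics/f.png

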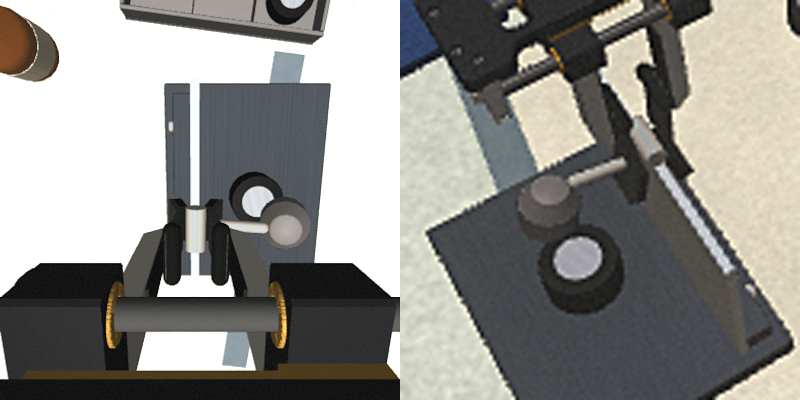

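The jaws straddle the plate with the barrel close to its edge, and the lamp is over the specimen. I'll release gradually.

jog_arm([
  {"dx": 0, "dy": 0, "dz": 0, "ax": 0, "ay": 0, "az": 0, "gripper": 0.56},
  {"dx": 0, "dy": 0, "dz": 0, "ax": 0, "ay": 0, "az": 0, "gripper": 0.5},
  {"dx": 0, "dy": 0, "dz": 0, "ax": 0, "ay": 0, "az": 0, "gripper": 0.44},
  {"dx": 0, "dy": 0, "dz": 0, "ax": 0, "ay": 0, "az": 0, "gripper": 0.38},
  {"dx": 0, "dy": 0, "dz": 0, "ax": 0, "ay": 0, "az": 0, "gripper": 0.2},
  {"dx": 0, "dy": 0, "dz": 0, "ax": 0, "ay": 0, "az": 0, "gripper": 0},
  {"dx": 0, "dy": 0, "dz": 0, "ax": 0, "ay": 0, "az": 0, "gripper": 0},
  {"dx": 0, "dy": 0, "dz": 0, "ax": 0, "ay": 0, "az": 0, "gripper": 0},
])

```text
clock: 12.62
eef_pos: [582.3, -186.9, 164.7]
eef_rot: [3.142, -0.0, 0.124]
wrist_force: [-0.2, -0.5, -0.2]
finger_gap: 92.6
finger_force: 0.0
```

jog_arm([
  {"dx": 0, "dy": 0, "dz": -0.4, "ax": 0, "ay": 0, "az": 0, "gripper": 0},
  {"dx": 0, "dy": 0, "dz": -0.6, "ax": 0, "ay": 0, "az": 0, "gripper": 0},
  {"dx": 0, "dy": 0, "dz": -0.6, "ax": 0, "ay": 0, "az": 0, "gripper": 0},
  {"dx": -0.8, "dy": 0, "dz": -0.2, "ax": 0, "ay": 0, "az": 0, "gripper": 0},
  {"dx": -1, "dy": 0, "dz": 0, "ax": 0, "ay": 0, "az": 0, "gripper": 0},
  {"dx": -0.5, "dy": 0, "dz": 0, "ax": 0, "ay": 0, "az": 0, "gripper": 0},
  {"dx": 0, "dy": 0, "dz": 0, "ax": 0, "ay": 0, "az": 0, "gripper": 0},
])

```text
clock: 13.5
eef_pos: [490.7, -198.5, 238.2]
eef_rot: [3.141, -0.002, 0.123]
wrist_force: [0.2, -0.2, -0.4]
finger_gap: 93.9
finger_force: 0.0
```

```bash
python3 wv.py g wrist scene
python3 - <<'E'
import cv2,numpy as np
a=cv2.imread("pics/g_wrist.png");b=cv2.imread("pics/g_scene.png")
b=cv2.resize(b[200:325,165:290],(400,400),interpolation=cv2.INTER_CUBIC)
cv2.imwrite("pics/g.png",np.hstack([a[:,120:520],b]))
E
```

```text
[ 490.67534181 -198.5010901   238.23282954] [ 3.14053032e+00 -1.67124237e-03  1.22801312e-01] 13.5 [ 0.21143711 -0.21286988 -0.43406151] 93.85752592281823 0.0
```

View pics/g.png

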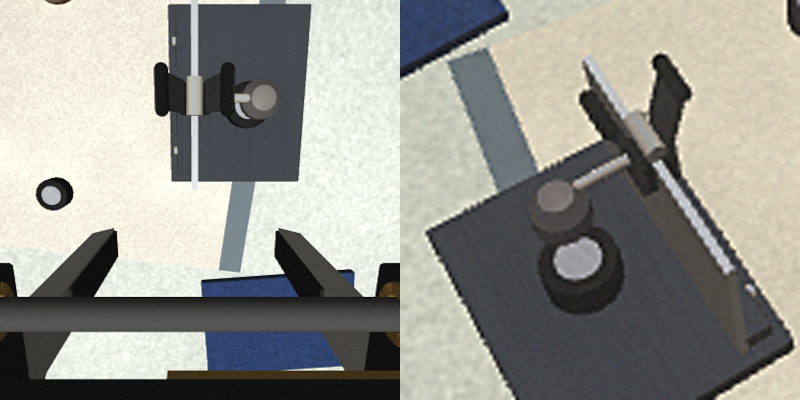

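The clip sits symmetrically on the edge: rollers at x=162 and 227, edge at x=194.5. The lamp at (263,97) is over the specimen at (247,107). I'll check the offset numerically, then hand in.

Run:
```python
from wz import *
from cell import job
f="g_wrist.npz"
d=np.load(f);k=d["k"];CAL["w"]=(k[0],k[1],k[2],d["M"][:3])
r=tri([("w",(383.5,97)),("scene",(165+157/3.2,200+192/3.2))]);print(r.x,r.fun)
l=wz(f,(383.5,97),122);a,b=wz(f,(282,88),174),wz(f,(347,87),174)
print("lamp",l,"off spec",np.linalg.norm(l-[588,-245.5]),"clip",(a+b)/2,np.linalg.norm(a-b))
if np.linalg.norm(l-[588,-245.5])<12: print(job.sign_off())
```

```text
[ 589.82560496 -245.13608846  122.89521118] [-0.251389   -0.11712728 -0.58381474  0.0233486 ]
lamp [ 589.85821108 -245.53911217] off spec 1.8586226576221778 clip [ 584.3372097  -186.52017027] 45.44901341079075
the job is handed in; nothing more can be done
None
```

The clip lamp is on the stand's top edge, symmetric over the plate and held by its own spring, with the lamp about 2 mm off the specimen's centre by camera measurement; I handed the job in at about 13.6 s, and no verdict was returned.

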